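# Fit and torque the rail end clamp

## Task

Set the loose end clamp astride the aluminium mounting rail on the wiring panel, nose towards the terminal modules and closed up against the first of them with no gap, and let go of it. Then take it by its knob and turn clockwise until the slip clutch gives and clicks over; stop there rather than cranking on, and let go, leaving the jar, tape roll and screwdriver where they are.

Things in the scene. Friction and masses are not known exactly. Their poses are not given: they have to be found in the camera images.
- panel: Plywood wiring panel fixed to the bench, 420 mm long. Origin at bench level under the middle of its aluminium rail; y along the rail from bare end (-y) to terminal modules (+y), x across, z up. Rail: 30 mm wide, 400 mm long (y -200 to +200), flat top 36 mm above the bench. A duct 34 mm high runs parallel at x = 97 to 119 mm.
- stop (a point): Middle of the rail's top surface at the bare face of the first of five grey terminal modules, where the clamp's nose must end. 20 mm to +y of the panel's origin, 36 mm above the bench; axes as panel. The fixed modules (52 mm wide, tops 70 mm above the bench) lie on its +y side, bare rail on its -y side.
- clamp: Loose aluminium end clamp, 0.27 to 0.5 kg, standing on the bench. Origin at the underside of its legs on the knob axis; z up, y to the nose. Saddle 51 mm wide (x), y -75 to +30 mm; two legs 16 mm high, a 35 mm channel between them, crown z 16 to 28 mm. The channel roof rests on the rail top; origin then 20 mm over the bench. It slides along the rail if pushed, even when torqued.
- nose (a point): Point on the clamp's flat nose face, 30 mm ahead (+y) of the knob axis, mid width, at the height of the channel roof (z = 16 mm in the clamp). Coincides with stop when the clamp is home. Axes as clamp.
- lug (a point): Point inside the clamp's grip lug, a plain upright block 24 mm wide (x) by 26 mm (y), from z = 28 to 70 mm in the clamp, centred 60 mm behind (-y of) the knob axis; the point is at z = 58 mm, 12 mm below its top. For carrying, pinch it across x. Axes as clamp.
- knob (a point): Point on the knob's axis in its wing, 91 mm above the legs' underside. Black disc, radius 18 mm (z 62 to 70 mm in the clamp), with an upright wing 36 mm long, 14 mm thick, z 70 to 100 mm; point x along the wing. Clockwise from above tightens: free (0.04 N m) for an unknown 1.2 to 2.2 rad; then torque winds up over 0.18 rad to 0.45 N m, where the clutch slips steadily. Let go, it springs back 0.18 rad.
- clutch (a joint): How far the knob has slipped on its screw through the clutch, rad; 0 at the start and while the screw still turns, growing as the knob is turned on clockwise after the screw has stopped. One click is 0.35 rad (20 degrees); past 1.3 rad is cranking on.
- jar: Bystander: small clear jar with a green lid, 44 mm across, 55 mm high. Origin under its middle.
- tape: Bystander: flat roll of tape, 60 mm across, 19 mm high. Origin under its middle.
- screwdriver: Bystander: screwdriver lying on the bench, 170 mm long, 26 mm thick, black handle. Origin under its middle, x towards the blade.
Mind the look-alikes: they are no part of the job. Several things have the shape of the clamp; the one meant has the colours described above.

How it is judged:
On the way, in this order (a step that is already met when the one before it is completed fails the run):
1. the clamp sits down on the rail with its nose against the module, and has been let go (y of nose in the frame of stop between -0.003 and 0.003 m and x of nose in the frame of stop between -0.004 and 0.004 m and z of nose in the frame of stop between -0.003 and 0.003 m and angle between the y axis of clamp and the y axis of panel, either way round below 0.06 rad and angle between clamp's own z axis and vertical below 0.05 rad and contact force between the fingers and clamp below 0.3 N and linear speed of clamp below 0.02 m/s), for 0.2 s.
2. on the rail, the knob is turned clockwise until the clutch has slipped one click (0.35 rad) (value of joint clutch above 0.35 rad and z of nose in the frame of stop between -0.004 and 0.004 m and y of nose in the frame of stop above -0.01 m), for 0.1 s.
At the end, for the whole second after the job is handed in: The clamp sits level astride the rail (channel roof within 3 mm of the rail top, centred within 4 mm, in line within 0.06 rad), its nose within 3 mm of the module's face, its clutch slipped by at least one click (0.35 rad) and less than 1.3 rad, released and at rest (y of nose in the frame of stop between -0.003 and 0.003 m and x of nose in the frame of stop between -0.004 and 0.004 m and z of nose in the frame of stop between -0.003 and 0.003 m and angle between the y axis of clamp and the y axis of panel, either way round below 0.06 rad and angle between clamp's own z axis and vertical below 0.05 rad and contact force between the fingers and clamp below 0.3 N and value of joint clutch between 0.35 and 1.3 rad and linear speed of clamp below 0.01 m/s); the robot touches nothing.
It fails at once if the knob is cranked on: the clutch slips more than 1.3 rad (value of joint clutch above 1.3 rad).
It fails at once if the jar is disturbed (moved more than 25 mm) (distance of jar from where it was at the start of the episode above 0.025 m).
It fails at once if the tape is disturbed (moved more than 25 mm) (distance of tape from where it was at the start of the episode above 0.025 m).
It fails at once if the screwdriver is disturbed (moved more than 25 mm) (distance of screwdriver from where it was at the start of the episode above 0.025 m).
It also fails if it takes over 67 s, if anything falls off the work surface, if the arm or the gripper's body presses on something with over 40 N, if the wrist force passes 120 N, or if a joint passes its speed limit or range.

## Robot

A 7-joint arm with a two-finger parallel gripper is mounted at the origin on the work surface. World frame = base frame: x ahead of the robot, y to its left, z up, the work surface at z = 0. Lengths are in m, angles in rad, forces in N, time in s.
With the tool pointing down it reaches from about 0.425 to 0.925 m from the base axis. Payload 6.8 kg.
Tool frame: the origin (TCP) lies midway between the tips of the shut fingers; the grasp point (between the pads) lies 19 mm behind it; z points along the fingers, y is the direction in which the jaws open and shut (so a half turn about z gives the same grasp; the last joint's range is limited). The gripper opens to 88 mm and grips with 3 to 60 N. Pads are 20 mm wide; open, the fingers measure 115 mm over their backs; the gripper's body (75 mm by 178 mm) begins 61 mm behind the grasp point.
Start: joints at [-1.377, 0.477, 0.022, 1.555, -0.011, 1.109, -0.083], TCP at [0.201, 0.645, 0.223] pointing down, gripper open.
Joint ranges: [-2.96, 2.96], [-0.34, 2.1], [-1.41, 1.46], [0.24, 2.44], [-1.37, 4.51], [0.17, 1.92], [-2.96, 2.96]. Speed limits (rad/s): [2.39, 2.39, 3.14, 3.14, 3.14, 3.14, 3.14].

## Interface

Orientations are given as a unit quaternion [x, y, z, w].
In Python, from cell import env gives the robot as it stands.
- The arm moves only by the tool servo_tool, never from a script. Its arguments are lists of equal length, an entry for each row: "travel": the shift along the tool's x, y, z in mm, a list of three; "roll": the turn about the tool's z in degrees; "hand": the opening, from -1 (shut) to 1 (fully open). A call has 1 to 8 rows; each row is the pose to reach, as a shift and turn from the pose commanded when the call began, along the tool's axes at that moment; what a row does not reach only later rows make up. A row lasts 1/12 s, in which the tool goes at most 41.7 mm and 7.16 degrees, less where a joint would pass 70% of its speed; a pose out of reach is approached as far as the arm can. A call with a gripper value outside its range is refused whole. The fingers move at their own pace and stop on an object; "grip_force" is the grip in N (left out, the last holds). Time passes only in rows, so rows that repeat a pose let the fingers close. It gives the time, the measured TCP pose, the force and the opening at its end, in the units of the state.
- env.observe(): the state, without advancing time (a new reading comes with each control period).
- env.snapshot(name): name is "side" or "top" or "wrist"; returns a dict with "frame" (420x560x3 uint8, red, green, blue), "fovy" (degrees; the focal length in pixels is half the picture's height over the tangent of half this angle, whatever the lens; pixels are square), "cx", "cy" (the principal point, pixels), "camera_from_world" (4x4, takes a point from world to camera coordinates). Camera axes: x right, y down, z forward; pixel columns grow to the right and rows downward; lengths in m; the calibration is good to about 2 mm. A picture is of the moment at which its call begins. There is no depth.
- env.finish_job(): hands the job in, once; it reports no verdict.
The state is a dict: "time": time; "joints": joint angles; "joint_vel": joint speeds; "tau": joint torques, N m; "tool_pos": TCP position; "orientation": TCP orientation; "force": force on the tool from outside, world axes, zero at the start; "wrist_torque": the same for the moment, N m; "opening": opening from 0.0 (shut) to 1.0 (fully open).
Only numpy, scipy, OpenCV 4.12 (cv2) and the standard library are available. Lean on these libraries where they do the work, as an engineer would, in place of code of your own. Each camera call takes 0.05 s, during which the arm holds its last target.

## Working session

There is one attempt and no reset: what is moved stays moved. The work goes in short steps, Python scripts to look and compute and a tool call to move; the robot and the scene stay as the last step left them, time stands still between calls to the robot, and variables do not carry over. Pictures are saved under pics/ and viewed, and the job is handed in when it is done.

Besides the shell and the picture viewer there is one more tool, called after ">>>" as a command line: name --pt "numbers of a row" for each row, then --argument value for the rest. servo_tool: Moves the arm, as the interface text tells. Its arguments: {"type":"object","properties":{"travel":{"type":"array"},"roll":{"type":"array"},"hand":{"type":"array"},"grip_force":{"type":"number"}},"required":["travel","roll","hand"]}

```bash
mkdir -p pics; ls; cat > h.py <<'E'
import numpy as np, cv2, pickle
from cell import env
def snap(n,f):
    s=env.snapshot(n); cv2.imwrite(f'pics/{f}.png',s['frame'][:,:,::-1]); pickle.dump(s,open(f'pics/{f}.pkl','wb')); return s
def ray(s,u,v):
    M=np.array(s['camera_from_world']); f=s['frame'].shape[0]/2/np.tan(np.radians(s['fovy'])/2)
    d=M[:3,:3].T@np.array([(u-s['cx'])/f,(v-s['cy'])/f,1]); o=-M[:3,:3].T@M[:3,3]; return o,d/np.linalg.norm(d)
def onz(s,u,v,z):
    o,d=ray(s,u,v); return o+d*(z-o[2])/d[2]
def proj(s,p):
    M=np.array(s['camera_from_world']); f=s['frame'].shape[0]/2/np.tan(np.radians(s['fovy'])/2)
    c=M[:3,:3]@np.array(p)+M[:3,3]; return f*c[0]/c[2]+s['cx'],f*c[1]/c[2]+s['cy']
def tri(a,b):
    A=0;B=0
    for s,u,v in (a,b):
        o,d=ray(s,u,v); P=np.eye(3)-np.outer(d,d); A=A+P; B=B+P@o
    p=np.linalg.solve(A,B)
    return p
def load(f): return pickle.load(open(f'pics/{f}.pkl','rb'))
E
python3 - <<'E'
from h import *
print(env.observe())
for n in('side','top','wrist'):
    s=snap(n,n+'0'); print(n,s['fovy'],s['cx'],s['cy'],np.round(s['camera_from_world'],3).tolist())
E
```

```text
pics
{'time': 0.0, 'joints': array([-1.37709846,  0.47778719,  0.02238843,  1.55643763, -0.01147472,
        1.10931388, -0.08309333]), 'joint_vel': array([-1.92173830e-04, -3.14979449e-04, -2.06793991e-04, -1.95127252e-04,
        6.82350001e-04,  1.21723872e-04, -9.48191995e-05]), 'tau': array([-4.11886504e-04, -5.82854533e+01,  1.53450619e+00, -2.72609121e+01,
       -5.43140236e-02,  1.70354237e-02,  1.73169478e-04]), 'tool_pos': array([0.20050735, 0.64390081, 0.22169719]), 'orientation': array([ 1.50328618e-01,  9.88635666e-01, -9.07505320e-04, -4.71851527e-05]), 'force': array([-0.04388655,  0.27082761, -0.58063677]), 'wrist_torque': array([-0.02024232,  0.03263545,  0.01244586]), 'opening': 1.0003940784275724}
side 44.90379766415319 281.01311316989614 194.7040493916747 [[0.899, -0.437, 0.012, -0.558], [-0.23, -0.494, -0.838, 0.134], [0.373, 0.751, -0.545, 1.003], [0.0, 0.0, 0.0, 1.0]]
top 51.59330278287373 274.99946040302353 200.28662014182672 [[-0.017, -1.0, 0.013, -0.091], [-0.992, 0.016, -0.124, 0.58], [0.124, -0.015, -0.992, 1.163], [0.0, 0.0, 0.0, 1.0]]
wrist 61.87134512702684 282.2741223003527 207.4890489210036 [[0.298, 0.955, -0.002, -0.674], [0.916, -0.285, 0.284, -0.035], [0.27, -0.087, -0.959, 0.391], [0.0, 0.0, 0.0, 1.0]]
```

View pics/side0.png

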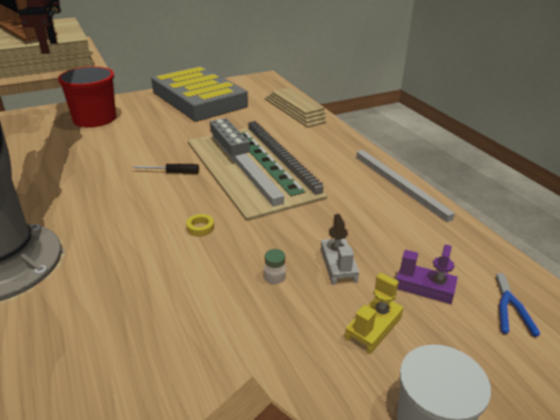

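View pics/top0.png

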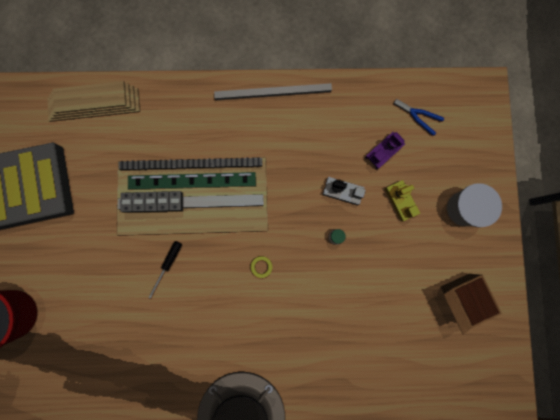

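View pics/wrist0.png

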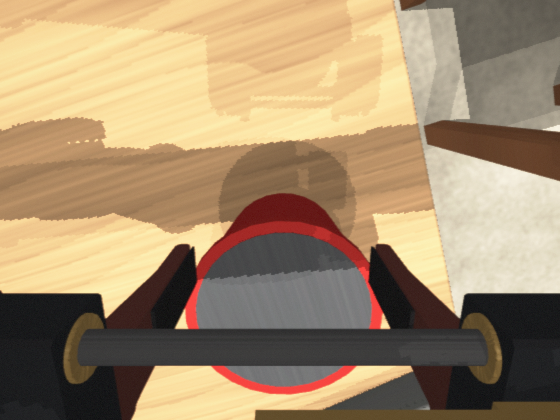

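```bash
python3 - <<'E'
from h import *
t=load('top0');s=load('side0')
a=cv2.resize(t['frame'][150:250,100:280],None,fx=4,fy=4,interpolation=2)[:,:,::-1]
b=cv2.resize(t['frame'][165:250,300:440],None,fx=5,fy=5,interpolation=2)[:,:,::-1]
c=cv2.resize(s['frame'][205:290,255:375],None,fx=6,fy=6,interpolation=2)[:,:,::-1]
d=cv2.resize(s['frame'][105:220,180:330],None,fx=5,fy=5,interpolation=2)[:,:,::-1]
for n,i in zip('abcd',(a,b,c,d)): cv2.imwrite(f'pics/crop_{n}.png',cv2.convertScaleAbs(i,alpha=1.5))
for n,u,v,z in [('knob',339,187,.1),('lug',357,192,.07),('stop',184,202,.036),('railend',263,201,.036),('jar',338,237,.055),('tape',261,267,.01),('sd1',178,243,.02),('sd2',151,296,.01)]:
    print(n,onz(t,u,v,z).round(4))
E
```

```text
knob [ 0.6029 -0.2685  0.1   ]
lug [ 0.5931 -0.3216  0.07  ]
stop [0.5775 0.1502 0.036 ]
railend [ 0.5769 -0.0673  0.036 ]
jar [ 0.4735 -0.2683  0.055 ]
tape [ 0.396  -0.0589  0.01  ]
sd1 [0.4658 0.1689 0.02  ]
sd2 [0.3228 0.2433 0.01  ]
```

View pics/crop_a.png

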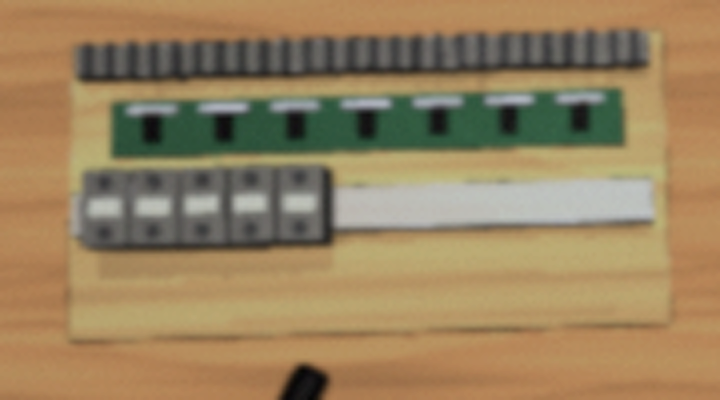

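View pics/crop_b.png

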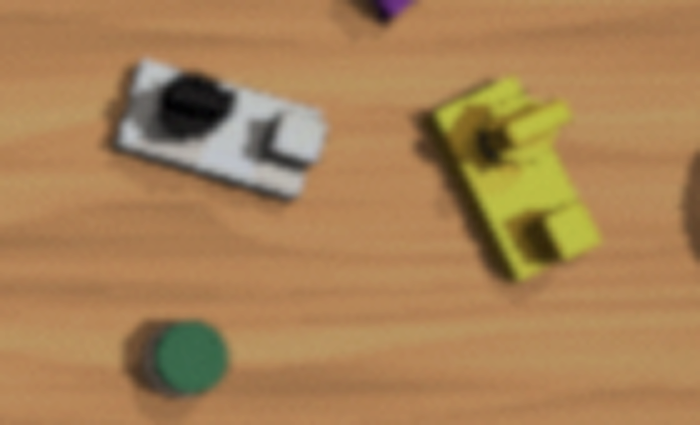

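View pics/crop_c.png

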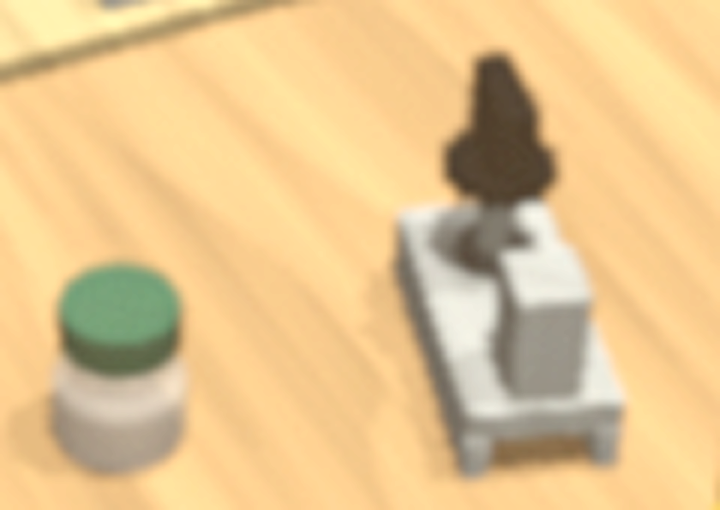

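View pics/crop_d.png

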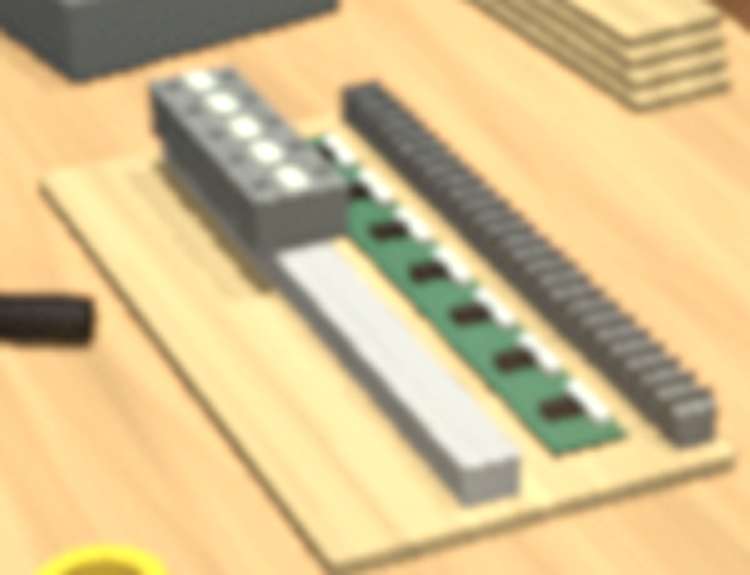

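```bash
cat >> h.py <<'E'
from scipy.spatial.transform import Rotation as Ro
def R(): return Ro.from_quat(env.observe()['orientation']).as_matrix()
def go(p,yaw):
    """travel to world TCP p, and roll deg so that jaw axis (mod 180) has world yaw deg"""
    o=env.observe(); M=Ro.from_quat(o['orientation']).as_matrix()
    j=np.degrees(np.arctan2(M[1,1],M[0,1])); r=-((yaw-j+90)%180-90)
    print('jaw',round(j,2),'travel',(1000*M.T@(np.array(p)-o['tool_pos'])).round(1),'roll',round(r,2),'or',round(r-180*np.sign(r),2))
E
python3 - <<'E'
from h import *
w=load('wrist0');M=np.array(w['camera_from_world']);c=-M[:3,:3].T@M[:3,3]
print(c,'cam in tool',R().T@(c-env.observe()['tool_pos']),'\n',R().T@M[:3,:3].T)
go([.53,-.0,.35],0)
go([.53,-.0,.35],90)
E
```

```text
[0.12713714 0.66781374 0.38348692] cam in tool [ 0.07709478  0.00064838 -0.16156411] 
 [[-3.24433115e-04 -9.58953558e-01 -2.83562989e-01]
 [ 9.99999430e-01 -2.26734942e-05 -1.06745279e-03]
 [ 1.01720828e-03 -2.83563174e-01  9.58953019e-01]]
jaw 72.71 travel [-506.  -517.2 -127.3] roll 72.71 or -107.29
jaw 72.71 travel [-506.  -517.2 -127.3] roll -17.29 or 162.71
```

>>> servo_tool --pt "-506 -517 -100" --pt "-506 -517 -100" --pt "-506 -517 -100" --pt "-506 -517 -100" --pt "-506 -517 -100" --pt "-506 -517 -100" --pt "-506 -517 -100" --pt "-506 -517 -100" --roll '[73,73,73,73,73,73,73,73]' --hand '[1,1,1,1,1,1,1,1]'

```text
time: 0.82
tool_pos: [0.3514, 0.3485, 0.2685]
orientation: [0.608, 0.794, -0.0, -0.0]
force: [1.0, 0.3, 0.4]
opening: 0.997
```

```bash
python3 - <<'E'
from h import *
print(env.observe()['joints'].round(3))
go([.56,.03,.32],0)
E
```

```text
[-1.184  0.128  0.306  1.937 -0.044  1.083 -0.596]
jaw 15.06 travel [-361.7  118.7  -51.7] roll 15.06 or -164.94
```

>>> servo_tool --pt "-362 119 -52" --pt "-362 119 -52" --pt "-362 119 -52" --pt "-362 119 -52" --pt "-362 119 -52" --pt "-362 119 -52" --pt "-362 119 -52" --pt "-362 119 -52" --roll '[15,15,15,15,15,15,15,15]' --hand '[1,1,1,1,1,1,1,1]'

```text
time: 1.48
tool_pos: [0.5343, 0.0736, 0.3137]
orientation: [0.704, 0.71, 0.0, -0.0]
force: [1.3, 0.7, -0.4]
opening: 1.0
```

```bash
python3 - <<'E'
from h import *
o=env.observe();print(o['joints'].round(3),o['tool_pos'],o['joint_vel'].round(2))
E
```

```text
[-0.766  0.185  0.601  1.795 -0.113  1.195 -0.123] [0.53434439 0.07360771 0.31373797] [ 0.75  0.4   0.35 -0.52 -0.28  0.22  1.15]
```

>>> servo_tool --pt "-45 -10 0" --pt "-45 -10 0" --pt "-45 -10 0" --pt "-45 -10 0" --roll '[0,0,0,0]' --hand '[1,1,1,1]'

```text
time: 1.82
tool_pos: [0.5238, 0.0307, 0.3132]
orientation: [0.705, 0.709, 0.0, -0.0]
force: [0.7, 0.6, 0.2]
opening: 0.999
```

```bash
python3 - <<'E'
from h import *
o=env.observe();print(o['joints'].round(3),o['tool_pos'],np.abs(o['joint_vel']).max())
s=snap('wrist','w1'); 
E
```

```text
[-0.722  0.156  0.624  1.828 -0.099  1.189 -0.06 ] [0.52381918 0.03073113 0.31318966] 0.030361082036427567
```

View pics/w1.png

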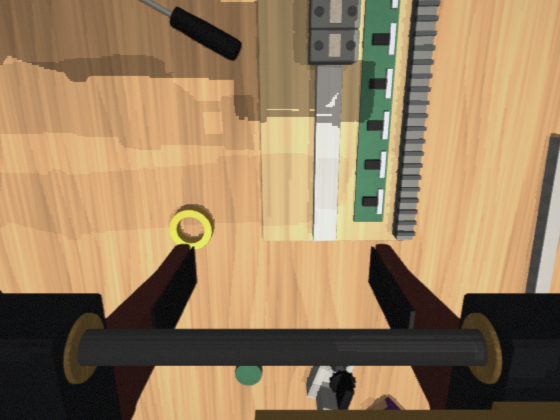

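```bash
python3 - <<'E'
from h import *
go([.577,.06,.22],0)
E
```

```text
jaw 0.5 travel [27.6 53.4 93.2] roll 0.5 or -179.5
```

>>> servo_tool --pt "28 53 93" --pt "28 53 93" --pt "28 53 93" --pt "28 53 93" --pt "28 53 93" --pt "28 53 93" --roll '[0,0,0,0,0,0]' --hand '[1,1,1,1,1,1]'

```text
time: 2.37
tool_pos: [0.5769, 0.0593, 0.2212]
orientation: [0.704, 0.71, 0.0, 0.0]
force: [0.2, -0.6, 0.3]
opening: 1.002
```

```bash
python3 - <<'E'
from h import *
o=env.observe();print(o['joints'].round(3),o['tool_pos'],np.abs(o['joint_vel']).max())
s=snap('wrist','w2'); 
E
```

```text
[-0.67   0.36   0.591  1.821 -0.231  1.029  0.019] [0.57692427 0.05929454 0.22123935] 0.028253863815019976
```

View pics/w2.png

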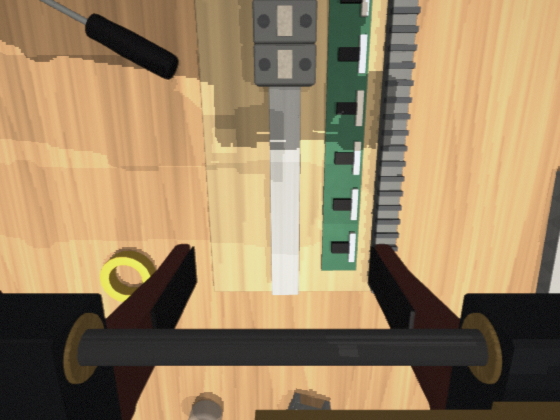

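```bash
python3 - <<'E'
from h import *
def edges(s,rows,c0,c1):
    hsv=cv2.cvtColor(s['frame'],cv2.COLOR_RGB2HSV); out=[]
    for v in rows:
        r=hsv[v-1:v+2,:,1].astype(float).mean(0)
        m=np.where(r[c0:c1]<60)[0]+c0
        # longest run, subpixel at half level
        if len(m)==0: out.append((v,None));continue
        runs=np.split(m,np.where(np.diff(m)>1)[0]+1); b=max(runs,key=len)
        out.append((v,b[0],b[-1]+1))
    return out
for n,rows,c0,c1 in (('w1',range(70,240,14),300,355),('w2',range(92,296,14),255,318)):
    s=load(n); e=edges(s,rows,c0,c1); print(n,e)
    for x in e[::3]:
        if x[1]: print(onz(s,x[1]-.5,x[0],.036).round(4),onz(s,x[2]-.5,x[0],.036).round(4))
    i=s['frame']; r0=(50 if n=='w1' else 76)
    a=cv2.resize(i[:, (280 if n=='w1' else 240):(380 if n=='w1' else 340)][ r0:r0+30],None,fx=7,fy=7,interpolation=0)
    b=cv2.resize(i[:, (280 if n=='w1' else 240):(380 if n=='w1' else 340)][ r0+170+(20 if n=='w2' else 0):][:40],None,fx=7,fy=7,interpolation=0)
    cv2.imwrite(f'pics/c_{n}.png',np.vstack([a,b])[:,:,::-1])
E
```

```text
w1 [(70, np.int64(316), np.int64(343)), (84, np.int64(315), np.int64(342)), (98, np.int64(315), np.int64(341)), (112, np.int64(315), np.int64(341)), (126, np.int64(315), np.int64(340)), (140, np.int64(314), np.int64(340)), (154, np.int64(314), np.int64(339)), (168, np.int64(314), np.int64(339)), (182, np.int64(314), np.int64(338)), (196, np.int64(313), np.int64(338)), (210, np.int64(313), np.int64(337)), (224, np.int64(313), np.int64(337)), (238, np.int64(313), np.int64(336))]
[0.5627 0.1472 0.036 ] [0.5943 0.1474 0.036 ]
[0.563  0.0998 0.036 ] [0.5945 0.1    0.036 ]
[0.5634 0.0491 0.036 ] [0.5947 0.0493 0.036 ]
[ 0.5639 -0.0051  0.036 ] [ 0.5962 -0.0049  0.036 ]
[ 0.5657 -0.0632  0.036 ] [ 0.5965 -0.063   0.036 ]
w2 [(92, np.int64(269), np.int64(301)), (106, np.int64(269), np.int64(300)), (120, np.int64(269), np.int64(300)), (134, np.int64(270), np.int64(300)), (148, np.int64(270), np.int64(300)), (162, np.int64(270), np.int64(300)), (176, np.int64(270), np.int64(300)), (190, np.int64(270), np.int64(300)), (204, np.int64(270), np.int64(300)), (218, np.int64(271), np.int64(299)), (232, np.int64(271), np.int64(299)), (246, np.int64(271), np.int64(299)), (260, np.int64(271), np.int64(299)), (274, np.int64(271), np.int64(299)), (288, np.int64(271), np.int64(299))]
[0.5642 0.148  0.036 ] [0.5943 0.1482 0.036 ]
[0.565  0.1092 0.036 ] [0.5942 0.1094 0.036 ]
[0.5649 0.0677 0.036 ] [0.5951 0.0679 0.036 ]
[0.5659 0.0232 0.036 ] [0.595  0.0235 0.036 ]
[ 0.5658 -0.0245  0.036 ] [ 0.5961 -0.0243  0.036 ]
```

View pics/c_w1.png

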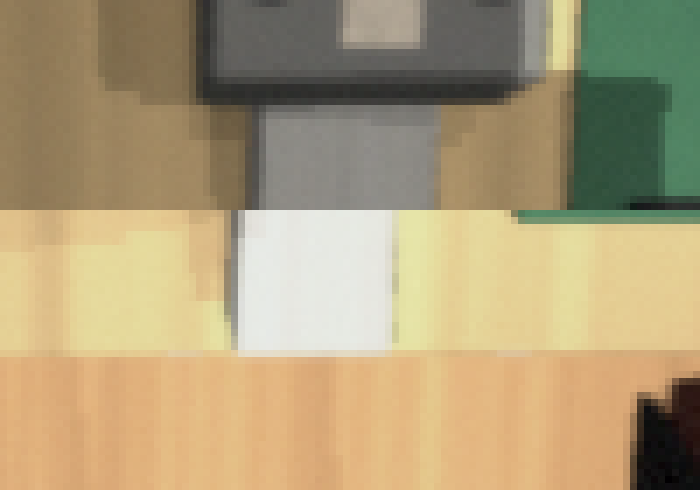

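View pics/c_w2.png

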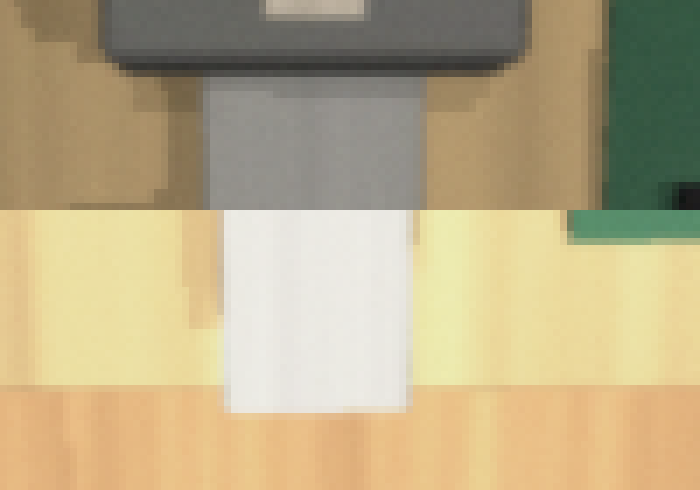

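```bash
python3 - <<'E'
from h import *
a=load('w1');b=load('w2');t=load('top0')
P=lambda n,u,v,u2,v2: print(n,tri((a,u-.5,v-.5),(b,u2-.5,v2-.5)).round(4))
P('railend L',314,241,272.4,294.9)
P('railend R',335.6,241,298.6,294.9)
P('modtop L',280+205/7,50+78/7,240+110/7,76+55/7)
P('modtop R',280+522/7,50+78/7,240+522/7,76+55/7)
P('face bot L',280+258/7,50+104/7,240+205/7,76+76/7)
P('face bot R',280+437/7,50+104/7,240+424/7,76+76/7)
for s,v1,v2,c in((a,61.1,64.9,330),(b,83.9,86.6,284.5)):
    print(onz(s,c,v1-.5,.07).round(4),onz(s,c,v2-.5,.036).round(4))
print(onz(a,325,240.5,.036),onz(b,285.5,294.4,.036))
E
```

```text
railend L [ 0.5673 -0.0676  0.034 ]
railend R [ 0.5966 -0.0678  0.0332]
modtop L [0.5532 0.1548 0.0569]
modtop R [0.6057 0.156  0.0455]
face bot L [0.5641 0.1536 0.0304]
face bot R [0.5938 0.1536 0.0335]
[0.5749 0.1538 0.07  ] [0.5794 0.1534 0.036 ]
[0.579 0.154 0.07 ] [0.5792 0.1533 0.036 ]
[ 0.58255685 -0.06672768  0.036     ] [ 0.58244555 -0.06626343  0.036     ]
```

```bash
python3 - <<'E'
from h import *
go([.59,-.34,.23],-10)
E
```

```text
jaw 0.43 travel [-399.     9.8   -8.3] roll 10.43 or -169.57
```

>>> servo_tool --pt "-399 10 -8" --pt "-399 10 -8" --pt "-399 10 -8" --pt "-399 10 -8" --pt "-399 10 -8" --pt "-399 10 -8" --pt "-399 10 -8" --pt "-399 10 -8" --roll '[10,10,10,10,10,10,10,10]' --hand '[1,1,1,1,1,1,1,1]'

```text
time: 3.08
tool_pos: [0.5877, -0.2764, 0.2296]
orientation: [0.764, 0.646, 0.001, 0.001]
force: [0.9, 0.5, -0.4]
opening: 1.003
```

```bash
python3 - <<'E'
from h import *
go([.59,-.34,.23],-10)
print(env.observe()['joints'].round(2))
E
```

```text
jaw -9.58 travel [-62.3  12.9  -0.4] roll 0.42 or -179.58
[-0.13  0.49  0.67  1.65 -0.34  1.11  0.47]
```

>>> servo_tool --pt "-50 12 0" --pt "-50 12 0" --pt "-50 12 0" --pt "-50 12 0" --roll '[0,0,0,0]' --hand '[1,1,1,1]'

```text
time: 3.42
tool_pos: [0.5912, -0.3257, 0.2284]
orientation: [0.764, 0.645, 0.001, 0.001]
force: [-0.2, 1.2, -0.2]
opening: 1.001
```

```bash
python3 - <<'E'
from h import *
o=env.observe();print(o['joints'].round(3),o['tool_pos'],np.abs(o['joint_vel']).max())
s=snap('wrist','w3'); 
E
```

```text
[-0.036  0.542  0.664  1.583 -0.359  1.139  0.541] [ 0.59116345 -0.32568449  0.22838124] 0.039545317264252894
```

View pics/w3.png

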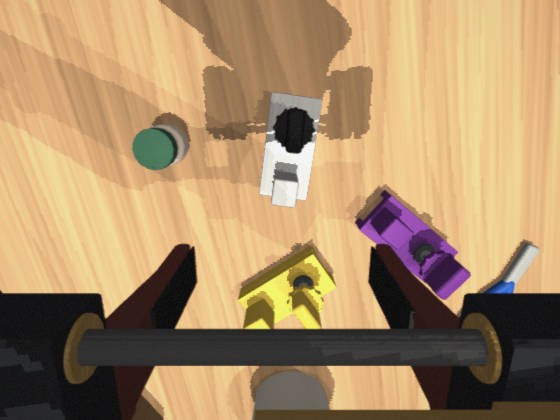

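```bash
python3 - <<'E'
from h import *
s=load('w3')
cv2.imwrite('pics/c_w3.png',cv2.resize(s['frame'][85:215,230:350],None,fx=6,fy=5,interpolation=0)[:,:,::-1])
print(onz(s,285.5,192,.07),onz(s,295,130,.1))
E
```

```text
[ 0.59502131 -0.32751128  0.07      ] [ 0.6120936  -0.27038887  0.1       ]
```

View pics/c_w3.png

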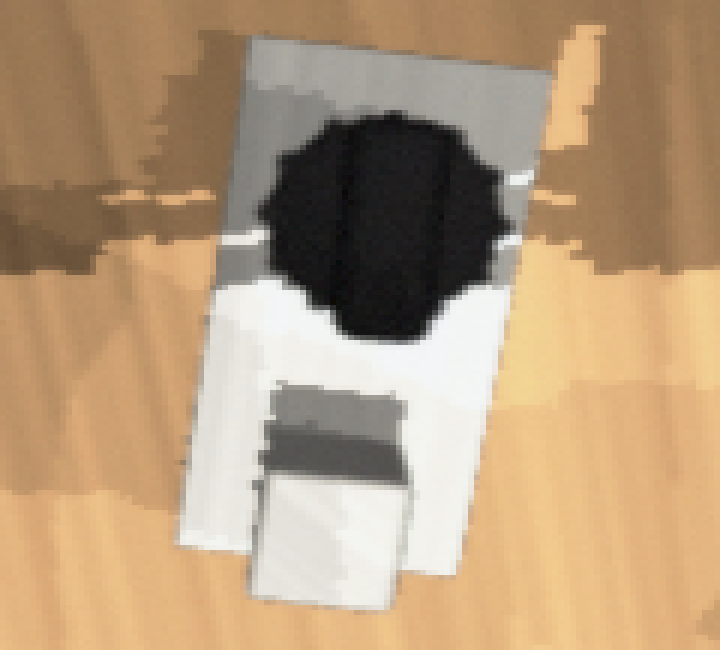

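```bash
python3 - <<'E'
from h import *
s=load('w3')
c=lambda x,y,z: onz(s,230+x/6-.5,85+y/5-.5,z)
L=[c(250,38,.028),c(178,545,.028)];Rr=[c(552,72,.028),c(458,577,.028)]
for a,b in (L,Rr): d=a-b; print(a.round(4),b.round(4),'yaw y axis-90',np.degrees(np.arctan2(-d[0],d[1])),np.linalg.norm(d))
q=[c(268,470,.07),c(408,485,.07),c(390,610,.07),c(250,597,.07)]; print(np.round(q,4),np.mean(q,0))
for i in range(4): print(np.linalg.norm(q[i]-q[i-1]))
print('wing',c(400,120,.1),c(385,340,.1), c(385,225,.1), (L[0]+Rr[0])/2)
m=(L[0]+Rr[0])/2; n=(L[1]+Rr[1])/2; u=(m-n)/np.linalg.norm(m-n); print('knob axis',m-.03*u,'lug',m-.09*u,np.linalg.norm(m-n), np.degrees(np.arctan2(-u[0],u[1])))
go([*(m-.09*u)[:2],.15],-10)
E
```

```text
[ 0.5966 -0.2359  0.028 ] [ 0.5658 -0.3348  0.028 ] yaw y axis-90 -17.28003905105842 0.10353957709960285
[ 0.6444 -0.2505  0.028 ] [ 0.6138 -0.3501  0.028 ] yaw y axis-90 -17.117598491705635 0.10421514356940731
[[ 0.5868 -0.313   0.07  ]
 [ 0.6077 -0.3195  0.07  ]
 [ 0.6011 -0.343   0.07  ]
 [ 0.5797 -0.3367  0.07  ]] [ 0.59382003 -0.32802736  0.07      ]
0.02474194324466941
0.021923074525340622
0.02442159424927989
0.02234015702778826
wing [ 0.61565822 -0.25398367  0.1       ] [ 0.60813933 -0.28815093  0.1       ] [ 0.61109128 -0.26981563  0.1       ] [ 0.62049832 -0.24322177  0.028     ]
knob axis [ 0.6116278  -0.27188035  0.028     ] lug [ 0.59388676 -0.3291975   0.028     ] 0.10387725596588518 -17.198554663138474
jaw -9.52 travel [-4.9  2.9 78. ] roll 0.48 or -179.52
```

```bash
python3 - <<'E'
from h import *
go([.594,-.3285,.15],-17.2)
E
```

```text
jaw -9.52 travel [-4.2  2.9 78. ] roll 7.68 or -172.32
```

>>> servo_tool --pt "-3 3 78" --pt "-3 3 78" --pt "-3 3 78" --pt "-3 3 78" --pt "-3 3 78" --roll '[7.7,7.7,7.7,7.7,7.7]' --hand '[1,1,1,1,1]'

```text
time: 3.88
tool_pos: [0.5949, -0.3282, 0.1511]
orientation: [0.805, 0.594, 0.001, 0.001]
force: [0.2, -0.3, 0.1]
opening: 1.003
```

```bash
python3 - <<'E'
from h import *
o=env.observe();print(o['joints'].round(3),o['tool_pos'],np.abs(o['joint_vel']).max())
s=snap('wrist','w4'); 
E
```

```text
[-0.023  0.632  0.652  1.643 -0.436  1.015  0.47 ] [ 0.59488613 -0.32817541  0.15114999] 0.019452439582093067
```

View pics/w4.png

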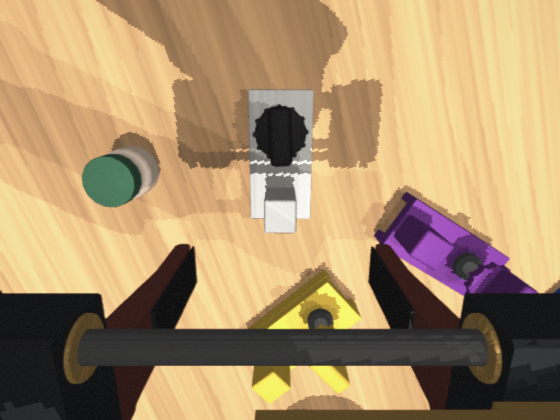

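```bash
python3 - <<'E'
from h import *
a=load('w3');b=load('w4')
cv2.imwrite('pics/c_w4.png',cv2.resize(b['frame'][85:240,240:325],None,fx=7,fy=5,interpolation=0)[:,:,::-1])
E
```

```text
(no output)
```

View pics/c_w4.png

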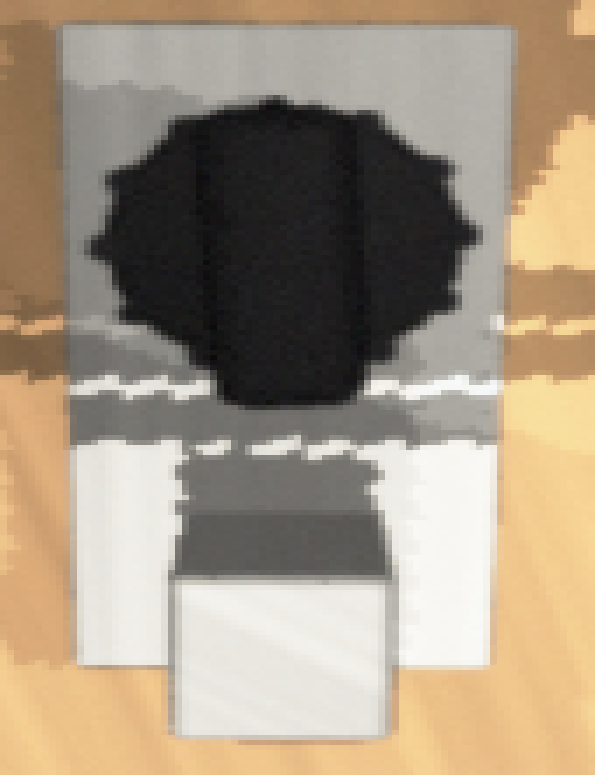

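```bash
python3 - <<'E'
from h import *
a=load('w3');b=load('w4')
A=lambda x,y:(a,230+x/6-.5,85+y/5-.5); B=lambda x,y:(b,240+x/7-.5,85+y/5-.5)
q=[]
for p1,p2 in (((268,470),(173,578)),((408,485),(390,578)),((390,610),(385,738)),((250,597),(177,738))):
    p=tri(A(*p1),B(*p2)); q.append(p)
print(np.round(q,4),np.mean(q,0))
for p1,p2 in (((250,38),(62,25)),((552,72),(514,25)),((178,545),(76,665)),((458,577),(490,665))): print('saddle',tri(A(*p1),B(*p2)).round(4))
c=lambda x,y,z: onz(*B(x,y),z)
print('lug@.07',np.mean([c(173,578,.07),c(390,578,.07),c(385,738,.07),c(177,738,.07)],0))
m=(c(62,25,.028)+c(514,25,.028))/2; n=(c(76,665,.028)+c(490,665,.028))/2;u=(m-n)/np.linalg.norm(m-n)
print(m,n,'yaw',np.degrees(np.arctan2(-u[0],u[1])),'lug',m-.09*u,'knob',m-.03*u)
print('wing',c(290,400,.1),c(280,100,.09))
go([.594,-.3287,.039],-17.2)
E
```

```text
[[ 0.5867 -0.3133  0.0688]
 [ 0.6079 -0.3203  0.0668]
 [ 0.601  -0.3421  0.0727]
 [ 0.5795 -0.3372  0.068 ]] [ 0.59379135 -0.32822874  0.0690633 ]
saddle [ 0.5965 -0.2355  0.0211]
saddle [ 0.645  -0.2505  0.0236]
saddle [ 0.566  -0.3339  0.0309]
saddle [ 0.6138 -0.3518  0.0215]
lug@.07 [ 0.59390957 -0.32803233  0.07      ]
[ 0.62089369 -0.2430761   0.028     ] [ 0.58955425 -0.34203958  0.028     ] yaw -17.57178687278647 lug [ 0.59372264 -0.32887665  0.028     ] knob [ 0.61183667 -0.27167629  0.028     ]
wing [ 0.60756128 -0.28723578  0.1       ] [ 0.6171248  -0.25337974  0.09      ]
jaw -17.18 travel [ -0.2  -1.5 112.8] roll 0.02 or -179.98
```

>>> servo_tool --pt "0 -1.5 35" --pt "0 -1.5 70" --pt "0 -1.5 100" --pt "0 -1.5 112" --pt "0 -1.5 112" --pt "0 -1.5 112" --pt "0 -1.5 112" --pt "0 -1.5 112" --roll '[0,0.2,0.2,0.2,0.2,0.2,0.2,0.2]' --hand '[1,1,1,1,1,-1,-1,-1]' --grip_force 40

```text
time: 4.6
tool_pos: [0.5937, -0.3297, 0.0397]
orientation: [0.806, 0.591, 0.001, 0.002]
force: [0.7, 0.0, 0.6]
opening: 0.811
```

>>> servo_tool --pt "0 0 0" --pt "0 0 0" --pt "0 0 0" --pt "0 0 0" --pt "0 0 0" --pt "0 0 0" --roll '[0,0,0,0,0,0]' --hand '[-1,-1,-1,-1,-1,-1]' --grip_force 40

```text
time: 5.1
tool_pos: [0.5922, -0.3286, 0.037]
orientation: [0.806, 0.591, -0.0, -0.0]
force: [-0.3, 0.0, -0.4]
opening: 0.36
```

>>> servo_tool --pt "0 0 0" --pt "0 0 0" --pt "0 0 0" --pt "0 0 0" --pt "0 0 0" --pt "0 0 0" --roll '[0,0,0,0,0,0]' --hand '[-1,-1,-1,-1,-1,-1]' --grip_force 40

```text
time: 5.6
tool_pos: [0.5922, -0.3287, 0.037]
orientation: [0.806, 0.591, 0.0, 0.0]
force: [1.0, 0.1, -0.9]
opening: 0.273
```

```bash
python3 - <<'E'
from h import *
o=env.observe();print(o)
go([.5938,-.3287,.14],-17.4)
E
```

```text
{'time': 5.6, 'joints': array([ 0.03303389,  0.76059721,  0.56762776,  1.70692662, -0.52569293,
        0.83086359,  0.53326994]), 'joint_vel': array([-3.44767287e-04, -1.49126025e-03, -3.54914336e-04, -3.74092850e-05,
       -4.35209246e-04, -8.30287860e-04, -1.31915840e-03]), 'tau': array([-9.29905102e-02, -6.14654517e+01,  1.27329585e+01, -1.92515373e+01,
       -1.61089021e-02,  2.97553986e-01, -1.76638272e-02]), 'tool_pos': array([ 0.59222101, -0.32867641,  0.03698667]), 'orientation': array([8.06408844e-01, 5.91358415e-01, 4.21771769e-06, 3.70029017e-05]), 'force': array([ 0.96302576,  0.08083702, -0.92968328]), 'wrist_torque': array([-0.20331962, -0.06119522,  0.04967794]), 'opening': 0.27291033564327577}
jaw -17.49 travel [   0.4    1.5 -103. ] roll -0.09 or 179.91
```

>>> servo_tool --pt "0 0 -15" --pt "0 0 -40" --pt "0 0 -70" --pt "0 0 -90" --pt "0 0 -90" --pt "0 0 -90" --roll '[0,0,0,0,0,0]' --hand '[-1,-1,-1,-1,-1,-1]'

```text
time: 6.1
tool_pos: [0.5924, -0.3287, 0.1279]
orientation: [0.806, 0.591, 0.0, 0.001]
force: [0.2, 0.6, -4.7]
opening: 0.27
```

```bash
python3 - <<'E'
from h import *
o=env.observe();print(o['tool_pos'],o['force'],o['wrist_torque'],o['opening'])
snap('wrist','w5');snap('side','s5')
go([.5802,.03,.127],0.6)
E
```

```text
[ 0.59240173 -0.3286887   0.1279483 ] [ 0.21648824  0.56712606 -4.74227837] [-0.17421718  0.14337063 -0.00077441] 0.2703712111582861
jaw -17.47 travel [ 337.7 -117.8   -1. ] roll -18.07 or 161.93
```

View pics/w5.png

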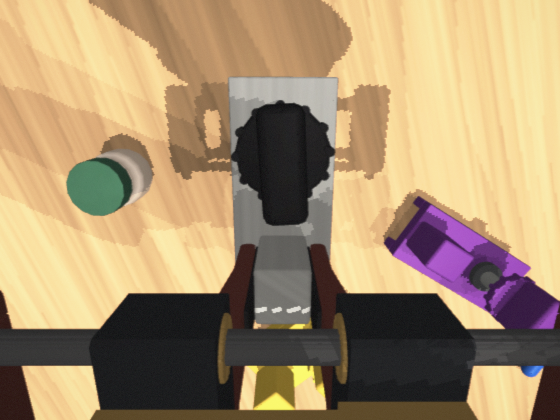

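View pics/s5.png

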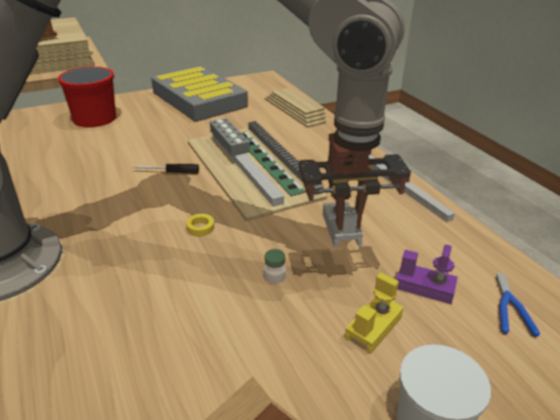

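```bash
python3 - <<'E'
from h import *
b=load('w5')
print(b['frame'][74:82,284].tolist())
f=b['frame'].astype(int)
for v in (82,90,100,240):
    hs=cv2.cvtColor(b['frame'],cv2.COLOR_RGB2HSV)[v,:,1]; print(v,hs[222:245].tolist(),hs[328:346].tolist())
M=R();p0=env.observe()['tool_pos']
for u,v in((229.5,77.5),(338.5,77.5),(234.5,245),(332,245)):
    print((M.T@(onz(b,u-.5,v-.5,.119)-p0)).round(4))
E
```

```text
[[196, 152, 108], [192, 149, 107], [169, 139, 107], [162, 156, 147], [175, 173, 166], [186, 183, 178], [188, 184, 178], [186, 183, 177]]
82 [114, 114, 115, 114, 114, 103, 43, 14, 10, 11, 13, 13, 14, 14, 10, 14, 12, 12, 12, 12, 12, 13, 13] [13, 13, 14, 12, 14, 15, 15, 15, 14, 38, 96, 107, 106, 103, 103, 101, 100, 95]
90 [114, 114, 113, 114, 114, 106, 62, 16, 12, 13, 13, 11, 11, 13, 14, 16, 14, 15, 13, 13, 13, 13, 16] [15, 13, 13, 13, 15, 13, 13, 15, 18, 60, 101, 104, 107, 106, 104, 104, 101, 95]
100 [116, 114, 112, 113, 116, 111, 87, 23, 11, 12, 12, 12, 12, 13, 13, 13, 10, 13, 11, 14, 13, 14, 12] [13, 12, 13, 15, 14, 15, 14, 12, 21, 65, 110, 115, 115, 111, 114, 116, 114, 116]
240 [100, 103, 103, 102, 105, 108, 107, 105, 103, 98, 98, 99, 85, 27, 15, 13, 13, 13, 15, 13, 13, 13, 14] [12, 22, 72, 100, 91, 92, 95, 97, 97, 99, 99, 96, 93, 91, 89, 89, 91, 94]
[ 0.0895 -0.022   0.0066]
[0.0895 0.0278 0.0064]
[ 0.007  -0.023   0.0065]
[0.0069 0.0281 0.0063]
```

>>> servo_tool --pt "338 -118 0" --pt "338 -118 0" --pt "338 -118 0" --pt "338 -118 0" --pt "338 -118 0" --pt "338 -118 0" --pt "338 -118 0" --pt "338 -118 0" --roll '[-4,-8,-12,-16,-18,-18,-18,-18]' --hand '[-1,-1,-1,-1,-1,-1,-1,-1]'

```text
time: 6.87
tool_pos: [0.5801, 0.0066, 0.1253]
orientation: [0.704, 0.71, -0.001, -0.001]
force: [1.1, -0.2, -4.5]
opening: 0.271
```

>>> servo_tool --pt "0 0 0" --pt "0 0 0" --pt "0 0 0" --roll '[0,0,0]' --hand '[-1,-1,-1]'

```text
time: 7.12
tool_pos: [0.5809, 0.0045, 0.1257]
orientation: [0.704, 0.711, -0.001, -0.001]
force: [0.6, -0.6, -4.1]
opening: 0.273
```

```bash
python3 - <<'E'
from h import *
o=env.observe();print(o['tool_pos'],o['joints'].round(2))
go([.5802,.03,.127],0.6)
E
```

```text
[0.58087154 0.00447463 0.1257258 ] [-0.55  0.49  0.58  1.9  -0.35  0.85  0.21]
jaw 0.56 travel [25.5 -0.4 -1.3] roll -0.04 or 179.96
```

```bash
python3 - <<'E'
from h import *
b=snap('wrist','w6')
E
```

```text
(no output)
```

View pics/w6.png

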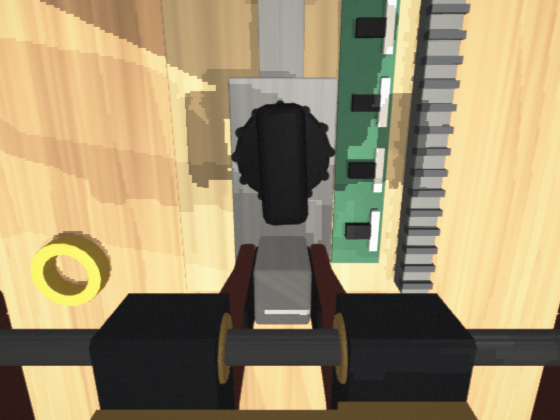

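```bash
python3 - <<'E'
from h import *
b=load('w6')
hs=cv2.cvtColor(b['frame'],cv2.COLOR_RGB2HSV)[:,:,1].astype(float)
def bd(v,c0,c1):
    r=hs[v-2:v+3,c0:c1].mean(0); d=np.diff(r); k=np.argmax(abs(d)); w=abs(d[max(k-2,0):k+3]); return c0+ (np.arange(max(k-2,0),max(k-2,0)+len(w))*w).sum()/w.sum()+.5
M=R();p0=env.observe()['tool_pos']
for v in (10,25,40,60):
    l,r=bd(v,250,270),bd(v,295,313); L,Q=onz(b,l,v,.036),onz(b,r,v,.036); print(v,l,r,(L+Q)/2,(Q-L)[0], (M.T@((L+Q)/2-p0)).round(4))
for v in (85,100):
    l,r=bd(v,220,240),bd(v,328,346); z=p0[2]-.037+.028; L,Q=onz(b,l,v,z),onz(b,r,v,z); print(v,l,r,(L+Q)/2,(Q-L)[0], (M.T@((L+Q)/2-p0)).round(4))
E
```

```text
10 257.31418092909536 303.78846153846155 [0.57908801 0.14020783 0.036     ] 0.029783689025610016 [ 0.1371 -0.0008  0.0899]
25 257.7694174757282 303.56699751861044 [0.5792346 0.1315249 0.036    ] 0.029673677669340703 [ 0.1284 -0.0007  0.0899]
40 258.0752427184466 303.39903846153845 [0.57935302 0.12264801 0.036     ] 0.029694176325267718 [ 0.1195 -0.0007  0.0899]
60 258.373786407767 303.2 [0.57948703 0.11049925 0.036     ] 0.02981145171259658 [ 0.1074 -0.0006  0.0899]
85 228.0467289719626 338.21942446043164 [0.5812846  0.09098525 0.11706557] 0.050589082158659426 [0.0877 0.0009 0.0089]
100 228.57838479809976 337.3267326732673 [0.58126833 0.08439943 0.11706557] 0.050518071094253436 [0.0811 0.0008 0.0089]
```

>>> servo_tool --pt "25 -1.4 0" --pt "46 -1.4 0" --pt "46 -1.4 10" --pt "46 -1.4 25" --pt "46 -1.4 35" --pt "46 -1.4 40" --pt "46 -1.4 40" --pt "46 -1.4 40" --roll '[-0.3,-0.3,-0.3,-0.3,-0.3,-0.3,-0.3,-0.3]' --hand '[-1,-1,-1,-1,-1,-1,-1,-1]'

```text
time: 7.83
tool_pos: [0.5802, 0.0493, 0.0869]
orientation: [0.703, 0.711, -0.0, 0.0]
force: [-0.6, -0.7, -4.4]
opening: 0.273
```

```bash
cat > m.py <<'E'
from h import *
import sys
b=snap('wrist',sys.argv[1]); o=env.observe(); print(o['tool_pos'],o['force'],np.degrees(np.arctan2(R()[1,1],R()[0,1])))
E
python3 m.py w7
```

```text
[0.58053505 0.04961029 0.08735604] [-0.25208321  0.51337902 -4.29379752] 0.7315317908948762
```

View pics/w7.png

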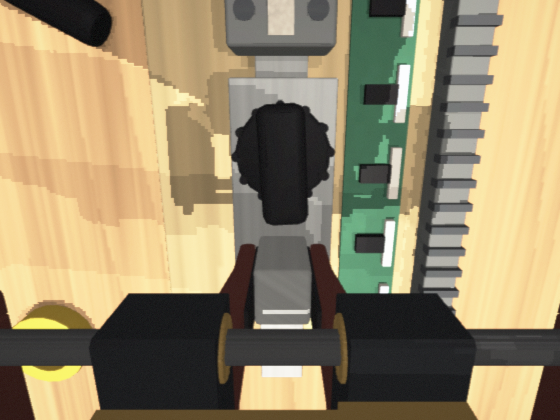

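```bash
cat >> m.py <<'E'
hs=cv2.cvtColor(b['frame'],cv2.COLOR_RGB2HSV)[:,:,1].astype(float)
def bd(v,c0,c1):
    r=hs[v-2:v+3,c0:c1].mean(0); d=np.diff(r); k=np.argmax(abs(d)); w=abs(d[max(k-2,0):k+3]); return c0+ (np.arange(max(k-2,0),max(k-2,0)+len(w))*w).sum()/w.sum()+.5
M=R();p0=env.observe()['tool_pos']
for v,z,c in ((62,.036,(246,266,298,318)),(67,.036,(246,266,298,318)),(40,.07,(216,236,328,346)),(85,p0[2]-.009,(220,240,328,346)),(100,p0[2]-.009,(220,240,328,346))):
    l,r=bd(v,*c[:2]),bd(v,*c[2:]); L,Q=onz(b,l,v,z),onz(b,r,v,z); print(v,round(l,1),round(r,1),((L+Q)/2).round(4),(Q-L)[0].round(4), (M.T@((L+Q)/2-p0)).round(4))
E
sed -i "s/snap('wrist',sys.argv\[1\])/load(sys.argv[1]) if len(sys.argv)>2 else snap('wrist',sys.argv[1])/" m.py; python3 m.py w7 x
```

```text
[0.58053505 0.04961029 0.08735604] [-0.25208321  0.51337902 -4.29379752] 0.7315317908948762
62 254.5 307.3 [0.579 0.15  0.036] 0.0298 [ 0.1005 -0.0003  0.0513]
67 254.6 307.2 [0.579  0.1474 0.036 ] 0.0297 [ 0.0978 -0.0003  0.0513]
40 225.8 335.3 [0.5789 0.156  0.07  ] 0.051 [ 0.1064 -0.0002  0.0173]
85 228.0 337.3 [0.5802 0.1358 0.0784] 0.0502 [0.0862 0.0007 0.009 ]
100 228.5 336.7 [0.5802 0.1292 0.0784] 0.0502 [0.0796 0.0007 0.009 ]
```

>>> servo_tool --pt "0 -1.2 0" --pt "0 -1.2 5" --pt "0 -1.2 10" --pt "0 -1.2 15" --pt "0 -1.2 20" --pt "0 -1.2 24" --pt "0 -1.2 24" --pt "0 -1.2 24" --roll '[0,0,0,0,0,0,0,0]' --hand '[-1,-1,-1,-1,-1,-1,-1,-1]'

```text
time: 8.55
tool_pos: [0.5787, 0.0504, 0.0626]
orientation: [0.702, 0.712, -0.0, -0.0]
force: [0.1, -0.6, -2.8]
opening: 0.275
```

```bash
python3 m.py w8
```

```text
[0.57899968 0.05043514 0.06292772] [-0.5653511  -0.09396659 -3.84469316] 0.8082594673469508
62 254.0 313.5 [0.579  0.1487 0.036 ] 0.0297 [0.0982 0.0014 0.0269]
67 254.1 313.4 [0.579  0.1463 0.036 ] 0.0297 [0.0959 0.0014 0.0269]
40 222.9 343.7 [0.5786 0.1533 0.07  ] 0.0486 [ 0.1029  0.0011 -0.0071]
85 228.0 337.4 [0.5786 0.1369 0.0539] 0.0503 [0.0865 0.0008 0.009 ]
100 228.5 336.7 [0.5787 0.1304 0.0539] 0.0503 [0.0799 0.0008 0.009 ]
```

View pics/w8.png

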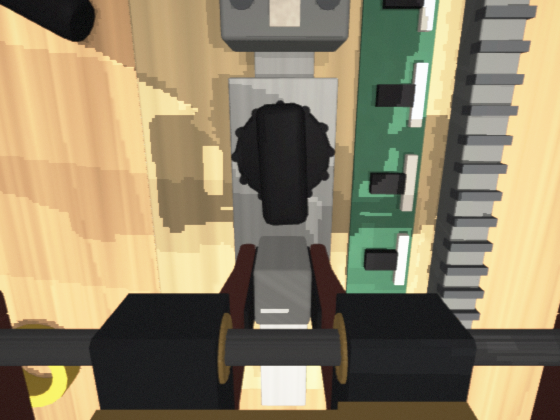

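>>> servo_tool --pt "0 0.5 2" --pt "0 0.5 4" --pt "0 0.5 6" --pt "0 0.5 7" --pt "0 0.5 7" --pt "0 0.5 7" --roll '[0,0,0,0,0,0]' --hand '[-1,-1,-1,-1,-1,-1]'

```text
time: 9.1
tool_pos: [0.5799, 0.0505, 0.0569]
orientation: [0.702, 0.712, 0.0, -0.0]
force: [-3.1, -0.1, 5.4]
opening: 0.269
```

>>> servo_tool --pt "2 0 -0.7" --pt "5 0 -0.7" --pt "8 0 -0.7" --pt "10 0 -0.7" --pt "11 0 -0.7" --pt "11 0 -0.7" --roll '[0,0,0,0,0,0]' --hand '[-1,-1,-1,-1,-1,-1]'

```text
time: 9.6
tool_pos: [0.5799, 0.0618, 0.057]
orientation: [0.702, 0.712, 0.0, 0.0]
force: [0.6, -1.0, 2.3]
opening: 0.268
```

```bash
python3 m.py w9
```

```text
[0.5798559  0.06178895 0.05699969] [ 0.6159278  -1.52830088  1.89400051] 0.8170693767083853
62 256.5 299.8 [0.5774 0.1594 0.036 ] 0.021 [ 0.0976 -0.0011  0.021 ]
67 255.1 299.2 [0.5769 0.1571 0.036 ] 0.0214 [ 0.0954 -0.0016  0.021 ]
40 216.7 330.0 [0.5758 0.1637 0.07  ] 0.0439 [ 0.102  -0.0026 -0.013 ]
85 227.4 337.2 [0.5795 0.1483 0.048 ] 0.0505 [0.0865 0.0009 0.009 ]
100 228.2 336.5 [0.5796 0.1417 0.048 ] 0.0504 [0.0799 0.0009 0.009 ]
```

View pics/w9.png

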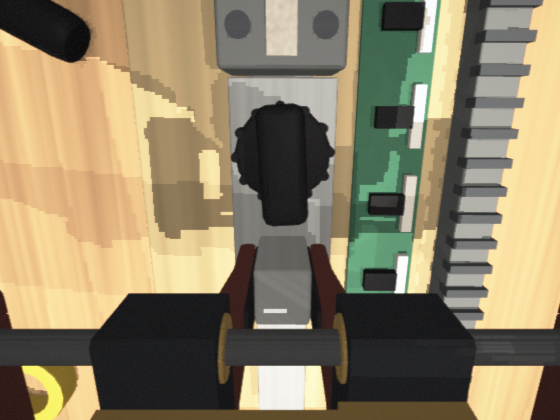

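>>> servo_tool --pt "1 0 0" --pt "2 0 0" --pt "3 0 0" --pt "3.5 0 0" --pt "3.5 0 0" --roll '[0,0,0,0,0]' --hand '[-1,-1,-1,-1,-1]'

```text
time: 10.07
tool_pos: [0.5796, 0.0631, 0.0571]
orientation: [0.703, 0.712, -0.0, 0.001]
force: [0.9, -6.6, 5.4]
opening: 0.268
```

>>> servo_tool --pt "1.5 0 0" --pt "1.5 0 0" --pt "1.5 0 0" --roll '[0,0,0]' --hand '[-1,-1,-1]'

```text
time: 10.32
tool_pos: [0.5796, 0.0632, 0.0572]
orientation: [0.703, 0.711, -0.001, 0.001]
force: [-0.7, -10.6, 5.7]
opening: 0.271
```

```bash
python3 m.py w10;  python3 -c "
from h import *
b=load('w10');cv2.imwrite('pics/c_w10.png',cv2.resize(b['frame'][50:110,210:350],None,fx=5,fy=5,interpolation=0)[:,:,::-1])"
```

```text
[0.57958825 0.06314304 0.05722619] [  0.41952679 -10.3630195    6.40089198] 0.6757670933666454
62 256.5 311.0 [0.5801 0.1607 0.036 ] 0.0264 [0.0976 0.0016 0.0209]
67 257.2 306.2 [0.5791 0.1585 0.036 ] 0.0238 [0.0954 0.0007 0.0209]
40 216.9 332.1 [0.5763 0.1651 0.07  ] 0.0446 [ 0.102  -0.0021 -0.0131]
85 227.2 336.9 [0.5794 0.1497 0.0482] 0.0504 [0.0865 0.0008 0.0087]
100 227.9 336.3 [0.5795 0.1431 0.0482] 0.0504 [0.0799 0.0008 0.0087]
```

View pics/c_w10.png

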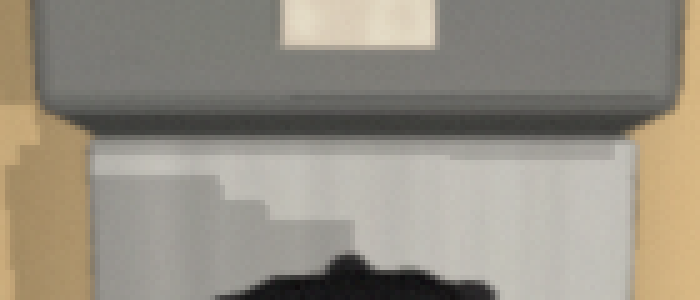

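>>> servo_tool --pt "-1 0 0" --pt "-1 0 0" --pt "-1 0 0" --pt "-1 0 0" --pt "-1 0 0" --pt "-1 0 0" --pt "-1 0 0" --pt "-1 0 0" --roll '[0,0,0,0,0,0,0,0]' --hand '[0.1,0.1,0.1,0.1,0.1,0.1,0.1,0.1]'

```text
time: 11.03
tool_pos: [0.5793, 0.0657, 0.0567]
orientation: [0.702, 0.712, 0.0, -0.0]
force: [-0.2, -0.6, -0.1]
opening: 0.549
```

>>> servo_tool --pt "-1 0 -20" --pt "-1 0 -50" --pt "-1 0 -80" --pt "-1 0 -100" --pt "-1 0 -100" --pt "-1 0 -100" --roll '[0,0,0,0,0,0]' --hand '[0.1,0.1,0.1,0.1,0.1,0.1]'

```text
time: 11.53
tool_pos: [0.5799, 0.0648, 0.1577]
orientation: [0.702, 0.712, 0.001, 0.0]
force: [-0.5, -0.0, -0.4]
opening: 0.555
```

```bash
python3 - <<'E'
from h import *
snap('wrist','w11'); snap('side','s11'); o=env.observe(); print(o['tool_pos'],o['opening'],o['force'],o['joints'].round(2))
b=load('s11'); cv2.imwrite('pics/c_s11.png',cv2.resize(b['frame'][100:230,180:340],None,fx=4,fy=4)[:,:,::-1])
E
```

```text
[0.57850542 0.0647071  0.15575318] 0.5466736675025156 [-0.04960928  0.10318296 -0.34606611] [-0.67  0.45  0.6   1.88 -0.32  0.91  0.09]
```

View pics/w11.png

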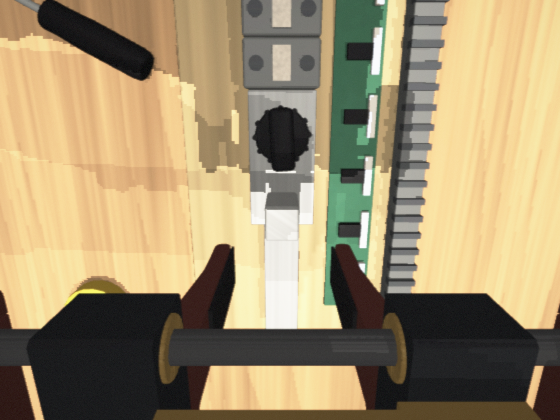

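View pics/c_s11.png

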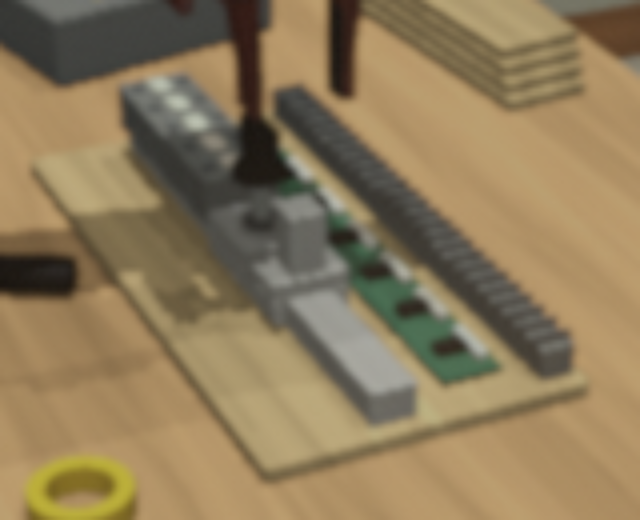

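```bash
python3 - <<'E'
from h import *
b=load('w11'); cv2.imwrite('pics/c_w11.png',cv2.resize(b['frame'][75:245,235:335],None,fx=7,fy=4,interpolation=0)[:,:,::-1])
E
```

```text
(no output)
```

View pics/c_w11.png

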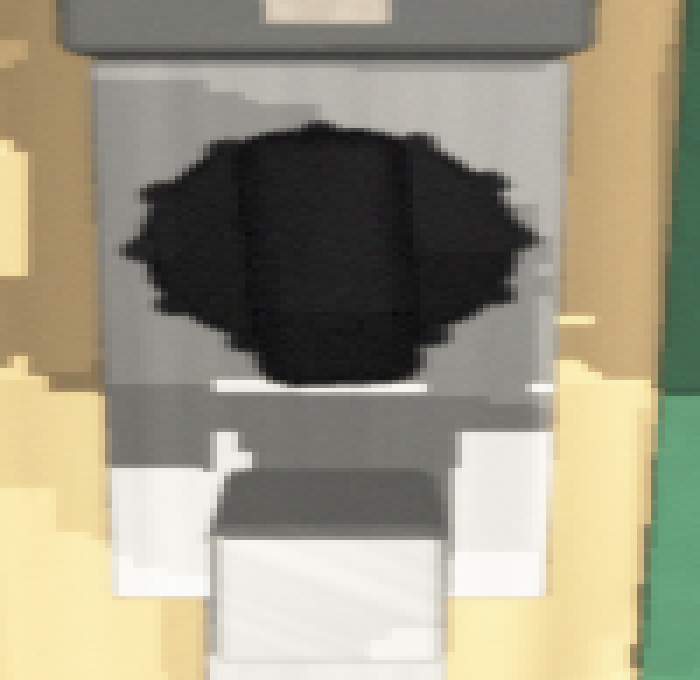

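```bash
python3 - <<'E'
from h import *
b=load('w11'); 
c=lambda x,y,z: onz(b,235+x/7-.5,75+y/4-.5,z)
for n,t,bt in(('L',(240,150),(260,350)),('R',(395,150),(415,350))):
    p,q=c(*t,.12),c(*bt,.12); d=p-q; print(n,p.round(4),q.round(4),'yaw-90',np.degrees(np.arctan2(-d[0],d[1])))
print('bottom end',c(340,382,.12),'top end (disc/wing)',c(318,125,.12),c(318,125,.09))
print('disc L,R',c(125,245,.09),c(540,238,.09))
L=[c(92,62,.048),c(568,62,.048)];B=[c(115,597,.048),c(546,597,.048)]
m=(L[0]+L[1])/2;n=(B[0]+B[1])/2;u=(m-n)/np.linalg.norm(m-n);print(np.linalg.norm(m-n),m,u,'knob',m-.03*u,n+.075*u)
q=[c(213,537,.09),c(445,537,.09),c(440,662,.09),c(213,662,.09)];l=np.mean(q,0);print('lug',l,'knob',l+.06*u)
go([*(m-.03*u)[:2],.16],0.6)
E
```

```text
L [0.5724 0.1386 0.12  ] [0.5742 0.111  0.12  ] yaw-90 3.5693530443322556
R [0.5846 0.1388 0.12  ] [0.5868 0.1112 0.12  ] yaw-90 4.592016502950945
bottom end [0.58075009 0.10651445 0.12      ] top end (disc/wing) [0.57851146 0.14198492 0.12      ] [0.57837917 0.14184466 0.09      ]
disc L,R [0.56085754 0.12305103 0.09      ] [0.59898233 0.12468613 0.09      ]
0.10392443058266594 [0.57932338 0.1527819  0.048     ] [-1.40819194e-02  9.99900845e-01 -2.67074599e-16] knob [0.57974584 0.12278487 0.048     ] [0.57973069 0.12386033 0.048     ]
lug [0.58030259 0.06280603 0.09      ] knob [0.57945767 0.12280008 0.09      ]
jaw 0.83 travel [58.1  2.1 -4.3] roll 0.23 or -179.77
```

```bash
python3 - <<'E'
from h import *
go([.579,.1235,.15],4.1)
E
```

```text
jaw 0.83 travel [58.8  1.4  5.7] roll -3.27 or 176.73
```

>>> servo_tool --pt "30 0.5 5" --pt "59 0.5 5" --pt "59 0.5 5" --pt "59 0.5 5" --pt "59 0.5 5" --roll '[-3.3,-3.3,-3.3,-3.3,-3.3]' --hand '[0.1,0.1,0.1,0.1,0.1]'

```text
time: 12.05
tool_pos: [0.5782, 0.1229, 0.1506]
orientation: [0.681, 0.732, -0.001, -0.0]
force: [0.2, 0.1, 1.2]
opening: 0.553
```

```bash
python3 - <<'E'
from h import *
go([.579,.1235,.093],4.1)
o=env.observe(); print(o['tool_pos'],o['joints'].round(2))
snap('wrist','w12')
E
```

```text
jaw 4.11 travel [ 0.6  1.  57.5] roll 0.01 or -179.99
[0.57820307 0.1228648  0.15055119] [-0.75  0.47  0.57  1.86 -0.32  0.91  0.05]
```

View pics/w12.png

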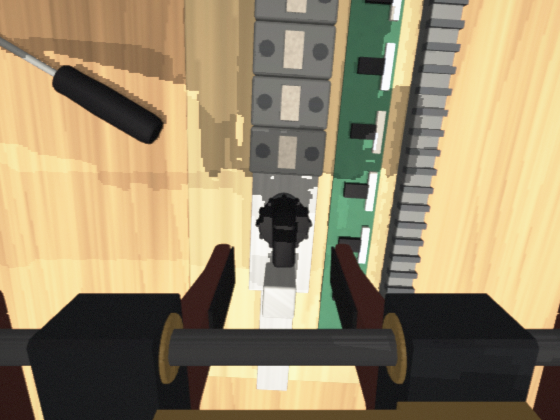

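```bash
python3 - <<'E'
from h import *
a=load('w11');b=load('w12'); cv2.imwrite('pics/c_w12.png',cv2.resize(b['frame'][185:275,240:330],None,fx=7,fy=6,interpolation=0)[:,:,::-1])
E
```

```text
(no output)
```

View pics/c_w12.png

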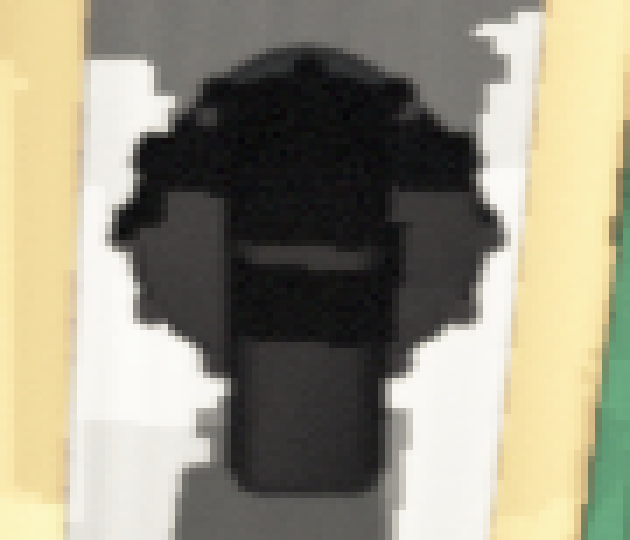

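```bash
python3 - <<'E'
from h import *
a=load('w11');b=load('w12')
print('wing rear top',tri((a,283.1,170),(b,283.4,266.5)))
c=lambda x,y,z: onz(b,240+x/7-.5,185+y/6-.5,z)
p=c(307,492,.12);d=(c(110,238,.09)+c(505,235,.09))/2;print(p,'disc',d)
M=R();p0=env.observe()['tool_pos'];print(M.T@(p-p0),M.T@(d-p0))
E
```

```text
wing rear top [0.58084823 0.10615796 0.11800947]
[0.5808184  0.10713733 0.12      ] disc [0.57967455 0.1237553  0.09      ]
[-0.01518239  0.00132495  0.03090609] [0.00151132 0.0013984  0.06088576]
```

>>> servo_tool --pt "1.3 0.7 20" --pt "1.3 0.7 40" --pt "1.3 0.7 54" --pt "1.3 0.7 56" --pt "1.3 0.7 56" --pt "1.3 0.7 56" --pt "1.3 0.7 56" --pt "1.3 0.7 56" --roll '[0,0,0,0,0,0,0,0]' --hand '[0.1,0.1,0.1,0.1,-1,-1,-1,-1]' --grip_force 20

```text
time: 12.77
tool_pos: [0.5803, 0.1248, 0.0968]
orientation: [0.681, 0.732, 0.001, 0.0]
force: [0.5, -0.1, -0.1]
opening: 0.285
```

>>> servo_tool --pt "0 0 0" --pt "0 0 0" --pt "0 0 0" --pt "0 0 0" --pt "0 0 0" --pt "0 0 0" --roll '[0,0,0,0,0,0]' --hand '[-1,-1,-1,-1,-1,-1]' --grip_force 45

```text
time: 13.27
tool_pos: [0.5797, 0.1249, 0.0962]
orientation: [0.681, 0.732, 0.0, 0.0]
force: [-1.2, -0.5, 5.9]
opening: 0.155
```

```bash
python3 - <<'E'
from h import *
go([.579,.1235,.093],4.1)
o=env.observe(); print(o['tool_pos'],o['opening']*88,o['joints'].round(2),o['force'],o['wrist_torque'])
snap('wrist','w13');snap('side','s13')
E
```

```text
jaw 4.11 travel [-1.4 -0.9  3.2] roll 0.01 or -179.99
[0.5797474  0.12494651 0.09618106] 13.60827609124949 [-0.71  0.54  0.53  1.89 -0.37  0.8   0.09] [-1.23069101 -0.45387651  5.91322961] [-0.08053253  0.42926673  0.00915341]
```

View pics/w13.png

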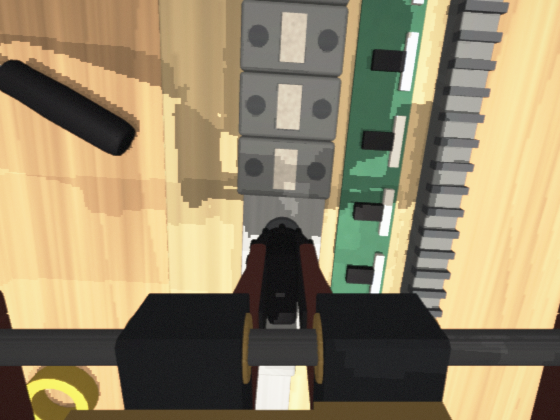

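>>> servo_tool --pt "0 0 -0.7" --pt "0 0 -0.7" --pt "0 0 -0.7" --pt "0 0 -0.7" --pt "0 0 -0.7" --pt "0 0 -0.7" --pt "0 0 -0.7" --pt "0 0 -0.7" --roll '[6,12,18,24,30,36,40,40]' --hand '[-1,-1,-1,-1,-1,-1,-1,-1]'

```text
time: 14.03
tool_pos: [0.5801, 0.1242, 0.0963]
orientation: [0.891, 0.454, 0.0, 0.001]
force: [1.4, -1.7, -1.3]
opening: 0.159
```

```bash
cat > q.py <<'E'
from h import *
go([.5797,.1240,.0955],4.1)
o=env.observe(); print(o['tool_pos'],o['opening']*88,o['joints'].round(2),o['force'].round(2),o['wrist_torque'].round(3))
E
python3 q.py
```

```text
jaw -36.04 travel [-0.4 -0.2  0.8] roll -40.14 or 139.86
[0.58013836 0.12420311 0.09627396] 14.000980455060109 [-0.84  0.59  0.72  1.9  -0.51  0.84 -0.48] [ 1.38 -1.73 -1.29] [-0.506 -0.346  0.047]
```

>>> servo_tool --pt "0 0 0" --pt "0 0 0" --pt "0 0 0" --pt "0 0 0" --pt "0 0 0" --pt "0 0 0" --pt "0 0 0" --roll '[6,12,18,24,28,28,28]' --hand '[-1,-1,-1,-1,-1,-1,-1]'

```text
time: 14.62
tool_pos: [0.5799, 0.1238, 0.0963]
orientation: [0.974, 0.227, 0.0, 0.001]
force: [1.9, -4.0, -1.4]
opening: 0.154
```

```bash
python3 q.py
```

```text
jaw -63.7 travel [-0.1 -0.3  0.8] roll -67.8 or 112.2
[0.57991555 0.12382185 0.09633449] 13.587499376678936 [-0.92  0.64  0.84  1.9  -0.62  0.87 -0.87] [ 1.87 -3.99 -1.45] [-1.158 -0.524 -0.02 ]
```

>>> servo_tool --pt "0 0 0" --pt "0 0 0" --pt "0 0 0" --pt "0 0 0" --roll '[5,10,10,10]' --hand '[-1,-1,-1,-1]'

```text
time: 14.95
tool_pos: [0.5798, 0.1236, 0.0963]
orientation: [0.99, 0.141, 0.0, 0.001]
force: [2.0, -4.4, -2.2]
opening: 0.161
```

```bash
python3 q.py
```

```text
jaw -73.75 travel [ 0.  -0.4  0.8] roll -77.85 or 102.15
[0.57977156 0.12360941 0.0963495 ] 14.132929818178566 [-0.94  0.66  0.88  1.91 -0.66  0.89 -1.01] [ 1.99 -4.42 -2.24] [-1.259 -0.419 -0.021]
```

>>> servo_tool --pt "0 0 0" --pt "0 0 0" --pt "0 0 0" --pt "0 0 0" --roll '[5,10,10,10]' --hand '[-1,-1,-1,-1]'

```text
time: 15.28
tool_pos: [0.5796, 0.1232, 0.0963]
orientation: [0.999, 0.055, 0.0, 0.001]
force: [1.4, -4.9, -1.5]
opening: 0.159
```

```bash
python3 q.py
```

```text
jaw -83.75 travel [ 0.2 -0.8  0.8] roll -87.85 or 92.15
[0.57959134 0.12320722 0.09630908] 13.993985500804488 [-0.97  0.69  0.93  1.91 -0.7   0.91 -1.15] [ 1.43 -4.93 -1.46] [-1.495 -0.326  0.14 ]
```

>>> servo_tool --pt "0 0 0" --pt "0 0 0" --pt "0 0 0" --pt "0 0 0" --roll '[4,8,8,8]' --hand '[-1,-1,-1,-1]'

```text
time: 15.62
tool_pos: [0.5794, 0.1229, 0.0963]
orientation: [1.0, -0.015, -0.0, 0.001]
force: [1.1, -7.0, -1.1]
opening: 0.157
```

```bash
python3 q.py
```

```text
jaw -91.71 travel [ 0.3 -1.2  0.8] roll 84.19 or -95.81
[0.57935764 0.1228607  0.09632892] 13.78440203012428 [-0.98  0.7   0.96  1.91 -0.73  0.92 -1.26] [ 1.13 -6.97 -1.09] [-1.718 -0.093  0.408]
```

>>> servo_tool --pt "0 0 0" --pt "0 0 0" --pt "0 0 0" --pt "0 0 0" --roll '[4,8,8,8]' --hand '[-1,-1,-1,-1]'

```text
time: 15.95
tool_pos: [0.5793, 0.1226, 0.0963]
orientation: [0.996, -0.085, -0.0, 0.002]
force: [0.4, -6.7, -1.1]
opening: 0.157
```

```bash
python3 q.py
```

```text
jaw -99.71 travel [ 0.2 -1.4  0.8] roll 76.19 or -103.81
[0.57930307 0.12261761 0.09632895] 13.823389136667345 [-1.    0.72  1.    1.91 -0.76  0.94 -1.38] [ 0.45 -6.68 -1.09] [-1.798 -0.06   0.446]
```

>>> servo_tool --pt "0 0 0" --pt "0 0 0" --pt "0 0 0" --pt "0 0 0" --pt "0 0 0" --pt "0 0 0" --roll '[4,8,12,16,16,16]' --hand '[-1,-1,-1,-1,-1,-1]'

```text
time: 16.45
tool_pos: [0.5791, 0.1222, 0.0963]
orientation: [0.975, -0.223, 0.0, 0.002]
force: [0.7, -7.9, 0.9]
opening: 0.158
```

```bash
python3 q.py
```

```text
jaw -115.73 travel [-0.3 -1.9  0.8] roll 60.17 or -119.83
[0.5791456  0.12217689 0.09632342] 13.894865387421605 [-1.03  0.77  1.06  1.91 -0.81  0.98 -1.61] [ 0.74 -7.93  0.86] [-2.018  0.084  0.475]
```

>>> servo_tool --pt "0 0 0" --pt "0 0 0" --pt "0 0 0" --pt "0 0 0" --pt "0 0 0" --pt "0 0 0" --roll '[4,8,12,12,12,12]' --hand '[-1,-1,-1,-1,-1,-1]'

```text
time: 16.95
tool_pos: [0.5789, 0.1219, 0.0963]
orientation: [0.946, -0.323, 0.0, 0.002]
force: [-0.4, -8.3, 0.0]
opening: 0.154
```

```bash
python3 q.py; python3 -c "
from h import *
snap('wrist','w14');snap('side','s14')"
```

```text
jaw -127.74 travel [-0.7 -2.1  0.8] roll 48.16 or -131.84
[0.57892929 0.12191094 0.09634216] 13.540972988696717 [-1.05  0.8   1.11  1.91 -0.86  1.   -1.78] [-0.35 -8.27  0.04] [-2.088  0.249  0.453]
```

View pics/w14.png

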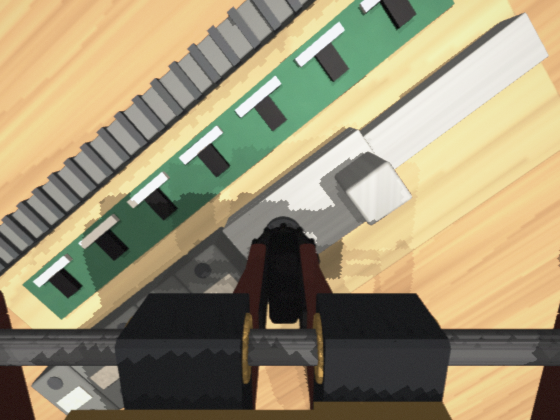

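>>> servo_tool --pt "0 0 0" --pt "0 0 0" --pt "0 0 0" --pt "0 0 0" --pt "0 0 0" --pt "0 0 0" --pt "0 0 0" --pt "0 0 0" --roll '[-3,-6,-9,-9,-9,-9,-9,-9]' --hand '[-1,-1,-1,-1,0,0,0,0]'

```text
time: 17.72
tool_pos: [0.5793, 0.1259, 0.0962]
orientation: [0.969, -0.248, -0.001, -0.001]
force: [-0.7, -0.2, -0.1]
opening: 0.421
```

>>> servo_tool --pt "0 0 0" --pt "0 0 0" --pt "0 0 -15" --pt "0 0 -40" --pt "0 0 -70" --pt "0 0 -100" --pt "0 0 -100" --pt "0 0 -100" --roll '[0,0,0,0,0,0,0,0]' --hand '[0,0,0,0,0,0,0,0]'

```text
time: 18.38
tool_pos: [0.5807, 0.1249, 0.1988]
orientation: [0.968, -0.249, 0.002, -0.001]
force: [0.1, 0.2, -0.5]
opening: 0.501
```

```bash
python3 q.py; python3 -c "
from h import *
snap('wrist','w15');snap('side','s15')
b=load('s15'); cv2.imwrite('pics/c_s15.png',cv2.resize(b['frame'][100:230,180:340],None,fx=4,fy=4)[:,:,::-1])"
```

```text
jaw -118.88 travel [ -0.7   1.5 103.3] roll 57.02 or -122.98
[0.58066671 0.12487696 0.19884058] 44.0544978269299 [-1.12  0.67  1.21  1.83 -0.7   1.14 -1.74] [ 0.15  0.19 -0.52] [ 0.038  0.202 -0.018]
```

View pics/w15.png

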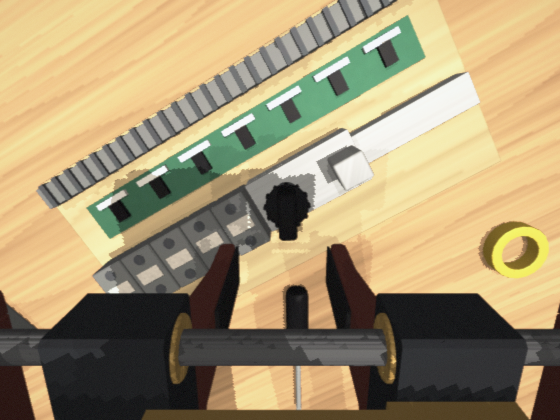

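View pics/c_s15.png

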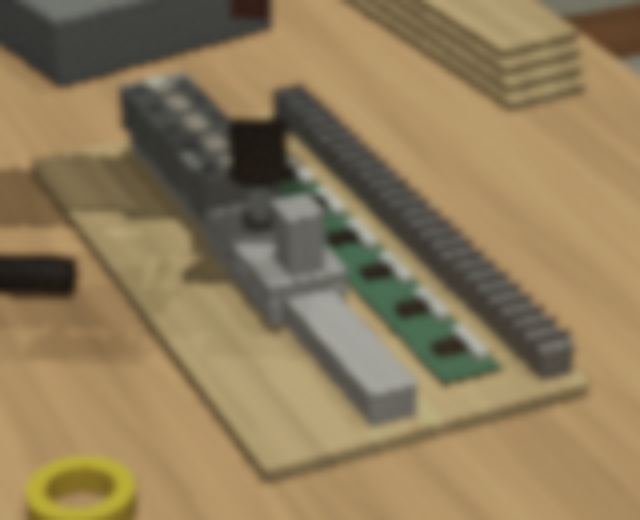

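```bash
python3 - <<'E'
from h import *
b=load('w15'); cv2.imwrite('pics/c_w15.png',cv2.resize(b['frame'][120:260,220:380],None,fx=5,fy=4,interpolation=0)[:,:,::-1])
E
```

```text
(no output)
```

View pics/c_w15.png

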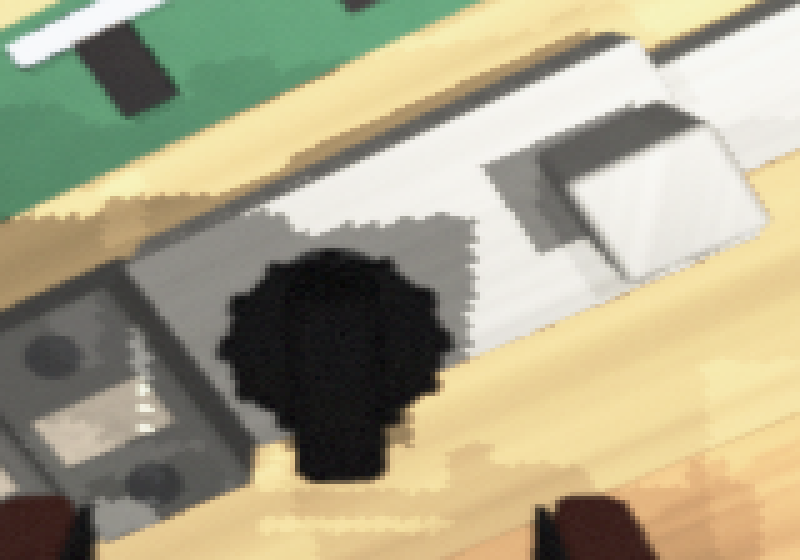

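```bash
python3 - <<'E'
from h import *
b=load('w15'); c=lambda x,y,z: onz(b,220+x/5-.5,120+y/4-.5,z)
print('tail corner',c(632,38,.048)); print('lug',np.mean([c(570,183,.09),c(705,125,.09),c(770,215,.09),c(635,280,.09)],0))
print('nose corner top',c(130,262,.048))
a=load('w11'); c2=lambda x,y,z: onz(a,235+x/7-.5,75+y/4-.5,z); print('before: tail R',c2(546,597,.048),'lug',np.mean([c2(213,537,.09),c2(445,537,.09),c2(440,662,.09),c2(213,662,.09)],0),'nose R',c2(568,62,.048))
E
```

```text
tail corner [0.60502547 0.0492749  0.048     ]
lug [0.58005698 0.06290279 0.09      ]
nose corner top [0.60428678 0.15143669 0.048     ]
before: tail R [0.6059975 0.0492044 0.048    ] lug [0.58030259 0.06280603 0.09      ] nose R [0.60430965 0.15313423 0.048     ]
```

```bash
python3 -c "
from h import *
print(env.observe()['joint_vel'].round(3)); print(env.finish_job())"
```

```text
[ 0.006  0.016 -0.015  0.014 -0.003 -0.002  0.002]
the job is handed in; nothing more can be done
None
```

I set the aluminium clamp astride the rail and slid it until its nose met the first module (about 10 N of contact force), then let go. I then turned the knob about 132° clockwise, eased back 9°, let go and handed the job in at about 18 s. No verdict was reported.

- **Clutch:** the torque rose from near zero to about 0.45 N m and stayed there for the last 28° or more. I take the slip to be about 0.6 rad, and at least 0.49 rad. This is worked out from wrist torque and tool angle, since the clutch itself cannot be read.
- **Clamp position:** after release, the lug and the tail edge were within about 0.1 mm along the rail of where they were before the turn, and the wrist picture showed no gap at the nose.
- **Checks that disagreed:**
  - The nose corner read 1.7 mm further from the module after the turn (y 151.4 against 153.1 mm) and the tail corner 1 mm to the side. I put both down to hand-picked pixels in a slanted view, as the lug did not move.
  - Several single-corner height measurements were 5 to 25 mm off, mainly on the module and saddle. The lug top (69 mm) and the rail end (33 to 34 mm) matched the text to about 3 mm.
- **Bystanders:** the arm made no contact with the jar, tape roll or screwdriver. I did not measure their positions again at the end.

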